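# Lock the right-size can in the seam-check nest

### The job

Of the three sealed cans, find the one that just fits between the parallel guides of the blue check nest, and slide it upright along the bench (do not lift it) into the nest until it is fully home against the back stop. Then take the red-headed stop pin out of its black block and put it all the way down through the hole in the nest's yellow bracket, behind the can, so that the can is locked in. Leave the other two cans and the other things on the bench where they are.

Things in the scene. Friction and masses are not known exactly. Their poses are not given: they have to be found in the camera images.
- can_mid_center (a point): Sealed ribbed silver can, 86 mm diameter, 42 mm high, about 0.3 kg: the one that fits the nest. The point is its centre, 21 mm above its underside; z is its axis. It stands on the bench in a row with the two other cans (any order, about 118 mm centre to centre) on a thin green painted strip. The side of the row towards the nest is clear.
- can_small_center (a point): Look-alike sealed silver can, 73 mm diameter, 42 mm high: too small for the nest. The point is its centre, 21 mm above its underside. Leave it where it stands.
- can_large_center (a point): Look-alike sealed silver can, 99 mm diameter, 42 mm high: too large for the nest. The point is its centre, 21 mm above its underside. Leave it where it stands.
- nest: Blue nest fixed to the bench; no floor. Origin: on the bench, where the centre of a home can belongs. x: way in, mouth to back stop; y: to the bracket side; z up. Parallel guides 90 mm apart inside, 8 mm thick, 34 mm high, from x = -55 mm to the back stop (face at x = 43 mm). They flare to about 140 mm apart at the mouth, x = -97 mm.
- pin_hole (a point): Centre of the hole at the top face of the yellow bracket, 64 mm above the bench, nest x = -38, y = 38 mm. 13.5 mm wide, through the 16 mm plate, 2 mm chamfer. The plate overhangs the channel (nest x -55 to -21, y 24 to 66 mm, underside at 48 mm): the can passes under it, pushing fingers pass beside it (y under 24 mm). The pin clears a home can by 5 mm.
- pin_center (a point): Stop pin, upright, 104 mm long, 70 g: steel shaft 10 mm diameter (lowest 60 mm, chamfered foot), collar 22 mm wide, 4 mm thick, then a round red grip 18 mm wide, 40 mm high. The point is half-way up, 52 mm above the foot, 32 mm below the grip's middle; z points to the grip. It starts standing on the bench, in its block. Fully down, the collar rests on the bracket, the point 56 mm above the bench.
- pin_block: Black parking block fixed to the bench, 60 x 60 mm, 45 mm high, with a 13 mm through hole at its centre that holds the pin. Origin at the centre of its underside.
- wrench: Steel wrench, 180 mm long, lying on the bench. Bystander. Origin under its middle.
- end_stack: Stack of loose can ends, 86 mm diameter, 18 mm high. Bystander. Origin at the centre of its underside.
- wash_bottle: Blue bottle with a green cap, 70 mm diameter, 170 mm high. Bystander. Origin at the centre of its underside.
There are look-alikes about, which are no part of the job. Several things have the shape of the nest; the one meant has the colours described above.

How it is judged:
By the outcome, as a careful person would: the job done as asked, in the order asked, and still so for the second after the job is handed in, with the robot touching nothing.
It also fails if it takes over 64 s, if anything falls off the work surface, if the arm or the gripper's body presses on something with over 40 N, if the wrist force passes 120 N, or if a joint passes its speed limit or range.

### The arm

A 6-joint arm with a two-finger parallel gripper is mounted at the origin on the work surface. World frame = base frame: x ahead of the robot, y to its left, z up, the work surface at z = 0. Lengths are in m, angles in rad, forces in N, time in s.
With the tool pointing down it reaches from about 0.35 to 0.925 m from the base axis. Payload 6.4 kg.
Tool frame: the origin (TCP) lies where the fingers leave the gripper's body, on its centre line; the fingertips stand 97 mm ahead of it and the grasp point (between the pads) lies 78 mm ahead of it (ctrl.tip_extent is the distance from the TCP to the fingertips, in m); z points along the fingers, x is the direction in which the jaws open and shut, and the axes are right-handed (so a half turn about z gives the same grasp; the last joint's range is limited). The gripper opens to 94 mm and grips with 3 to 60 N. Pads are 16 mm wide; open, the fingers measure 119 mm over their backs; the gripper's body (75 mm by 177 mm) begins 78 mm behind the grasp point.
Start: joints at [1.042, 0.245, 1.558, -0, 1.339, -0.174], TCP at [0.226, 0.61, 0.303] pointing down, gripper open.
Joint ranges: [-3.13, 3.13], [-1.02, 2.26], [0.13, 2.54], [-0.95, 4.09], [0.21, 2.88], [-2.74, 2.74]. Speed limits (rad/s): [2.57, 2.57, 3.14, 3.14, 3.14, 3.14].

### API

Orientations are given as a rotation vector (axis times angle).
In Python, from plant import ctrl gives the robot as it stands.
- The arm moves only by the tool carry_out, never from a script. Its argument "targets" is a list that holds one entry, the list of rows, each a list of 6 numbers: the shift along the tool's x, y, z in units of 60 mm (1.0 is 60 mm), then the turn, a rotation vector about the tool's x, y, z in units of 6 degrees (1.0 is 6 degrees). A call has 1 to 5 rows; each row is the pose to reach, as a shift and turn from the pose measured when the call began, along the tool's axes at that moment; what a row does not reach only later rows make up. A row lasts 1/8 s, in which the tool goes at most 62.5 mm and 10.7 degrees, less where a joint would pass 70% of its speed; a pose out of reach is approached as far as the arm can. A call with a gripper value outside its range is refused whole. "fingers" is the opening, from 0 (shut) to 1 (fully open), set as the call begins (left out, the last holds). The fingers move at their own pace and stop on an object; "grip_force" is the grip in N (left out, the last holds). Time passes only in rows, so rows that repeat a pose let the fingers close. It gives the time, the measured TCP pose, the force and the opening at its end, in the units of the state.
- ctrl.observe(): the state, without advancing time (a new reading comes with each control period).
- ctrl.camera(name): name is "scene" or "top"; returns the picture (384x512x3 uint8, red, green, blue); there is no depth.
- ctrl.camera_info(name): a dict with "fx", "fy", "cx", "cy" (pixels), "rvec" (rotation vector, rad) and "tvec" (3), from world to camera coordinates, as OpenCV has them. Camera axes: x right, y down, z forward; pixel columns grow to the right and rows downward; lengths in m; the calibration is good to about 2 mm. A picture is of the moment at which its call begins. camera_info takes no time and is no camera call.
- ctrl.sign_off(): hands the job in, once; it reports no verdict.
The state is a dict: "t": time; "joints": joint angles; "qd": joint speeds; "joint_torque": joint torques, N m; "ee_pos": TCP position; "eef_rot": TCP orientation; "contact_force": force on the tool from outside, world axes, zero at the start; "wrist_torque": the same for the moment, N m; "opening": finger opening in m.
Only numpy, scipy, OpenCV 4.12 (cv2) and the standard library are available. Lean on these libraries where they do the work, as an engineer would, in place of code of your own. Each camera call takes 0.05 s, during which the arm holds its last target.

## Working session

There is one attempt and no reset: what is moved stays moved. The work goes in short steps, Python scripts to look and compute and a tool call to move; the robot and the scene stay as the last step left them, time stands still between calls to the robot, and variables do not carry over. Pictures are saved under pics/ and viewed, and the job is handed in when it is done.

Besides the shell and the picture viewer there is one more tool, called after "Emit:" as a command line: name --argument value ..., lists and objects as JSON in quotes. carry_out: Moves the arm, as the interface text tells. Its arguments: {"type":"object","properties":{"targets":{"type":"array","items":{"type":"array","items":{"type":"array","items":{"type":"number"}}}},"fingers":{"type":"number"},"grip_force":{"type":"number"}},"required":["targets"]}

```bash
ls; mkdir -p pics; python3 - <<'E'
from plant import ctrl
import cv2
s=ctrl.observe()
print(s)
for n in("scene","top"):
    im=ctrl.camera(n);cv2.imwrite(f"pics/{n}0.png",im[:,:,::-1]);print(ctrl.camera_info(n))
E
```

```text
pics
{'t': 0.0, 'joints': array([ 1.04186655e+00,  2.45800815e-01,  1.55896865e+00, -1.55008520e-05,
        1.33868466e+00, -1.74100338e-01]), 'qd': array([-2.04441997e-04, -7.15210840e-04, -7.18745898e-04, -1.25459434e-03,
       -6.14043213e-05, -5.38299480e-04]), 'joint_torque': array([ 5.83944493e-04, -4.15803587e+01, -3.14620042e+01,  6.85188943e-02,
        3.29707959e-02, -8.49726212e-05]), 'ee_pos': array([0.22562088, 0.60915697, 0.30157805]), 'eef_rot': array([ 2.5779665 ,  1.79406907, -0.00264243]), 'contact_force': array([-0.82840738,  0.09954078,  0.26950654]), 'wrist_torque': array([0.036299  , 0.0075143 , 0.02522548]), 'opening': 0.09400489838560544}
{'fx': 348.9204696437924, 'fy': 348.9204696437924, 'cx': 254.05018407165676, 'cy': 190.6807689238454, 'rvec': array([ 1.8100867,  1.8285812, -0.6643303]), 'tvec': array([-0.03017366, -0.38191631,  1.33095603])}
{'fx': 463.9464304905183, 'fy': 463.9464304905183, 'cx': 260.25329263880474, 'cy': 191.5030121031435, 'rvec': array([ 2.15543012, -2.14903086,  0.13463222]), 'tvec': array([0.0434252 , 0.59233187, 1.28395788])}
```

View pics/scene0.png

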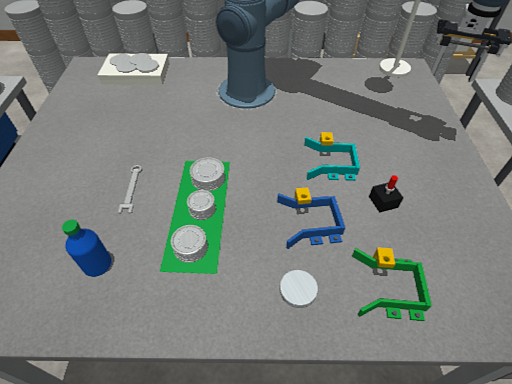

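View pics/top0.png

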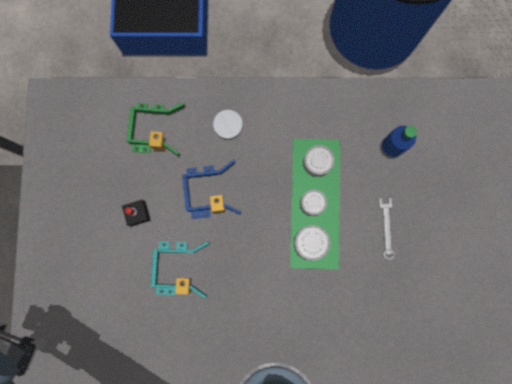

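Three nest shapes: teal at top (175,270), blue at top (205,190), green at top (150,130). The blue one with the yellow bracket at (217,204) fits. Cans in the top view are at (319,160), (314,202) and (312,242). I'll enlarge and measure them.

```bash
cat > h.py <<'E'
import numpy as np,cv2
from plant import ctrl
def cam(n):
    c=ctrl.camera_info(n);R=cv2.Rodrigues(np.array(c["rvec"]))[0];t=np.array(c["tvec"])
    return c,R,t
def ray(n,uv,z):
    c,R,t=cam(n);d=R.T@np.array([(uv[0]-c["cx"])/c["fx"],(uv[1]-c["cy"])/c["fy"],1]);o=-R.T@t
    return o+d*(z-o[2])/d[2]
def proj(n,p):
    c,R,t=cam(n);q=R@np.array(p)+t
    return np.array([q[0]/q[2]*c["fx"]+c["cx"],q[1]/q[2]*c["fy"]+c["cy"]])
E
python3 - <<'E'
from h import *
for n in("scene","top"):
    print(n,-cam(n)[1].T@cam(n)[2])
    im=cv2.imread(f"pics/{n}0.png");hsv=cv2.cvtColor(im,cv2.COLOR_BGR2HSV)
    def blobs(m,mn,lab,z):
        k,l,st,ce=cv2.connectedComponentsWithStats(m.astype(np.uint8))
        for i in range(1,k):
            if st[i,4]>=mn: 
                print(lab,ce[i].round(1),st[i].tolist(),ray(n,ce[i],z).round(4))
    H,S,V=cv2.split(hsv)
    blobs((H>15)&(H<30)&(S>150),20,"yel",.064)
    blobs(((H<6)|(H>174))&(S>150),8,"red",.084)
    blobs((S<60)&(V>140),60,"white",.042)
    blobs((H>108)&(H<120)&(S>130)&(V>60),60,"blue",.034)
    blobs((V<45),60,"black",.045)
a=cv2.imread("pics/top0.png")[90:280,100:350];a=cv2.resize(a,None,fx=3.1,fy=3.1,interpolation=cv2.INTER_CUBIC);cv2.imwrite("pics/c1.png",a)
E
```

```text
scene [1.1462974  0.04259901 0.77614566]
yel [458.7  35.9] [443, 34, 32, 6, 54] [-0.3095  0.8914  0.064 ]
yel [326.2 138. ] [320, 132, 13, 13, 152] [0.3399 0.2533 0.064 ]
yel [302.4 195.3] [295, 187, 16, 17, 217] [0.5657 0.1634 0.064 ]
yel [384.4 257. ] [373, 247, 22, 21, 334] [0.7464 0.3372 0.064 ]
red [392.1 181.7] [388, 175, 10, 14, 85] [0.5332 0.4006 0.084 ]
white [21.5  6.1] [4, 0, 35, 13, 343] [-0.6399 -1.1208  0.042 ]
white [129.    6.7] [113, 0, 33, 14, 362] [-0.6386 -0.5904  0.042 ]
white [310.7   7.5] [294, 1, 34, 14, 369] [-0.637   0.3006  0.042 ]
white [407.7   6.1] [402, 1, 12, 12, 91] [-0.657   0.7786  0.042 ]
white [425.3   9. ] [415, 2, 22, 14, 212] [-0.6243  0.8545  0.042 ]
white [20.  73.2] [0, 41, 50, 79, 1944] [-0.0436 -0.8643  0.042 ]
white [496.1  81.4] [475, 44, 37, 88, 1377] [-0.0049  0.9289  0.042 ]
white [132.2  64.1] [97, 53, 71, 23, 1313] [-0.1123 -0.451   0.042 ]
white [353.9  80.3] [300, 57, 122, 57, 1081] [-0.0075  0.4022  0.042 ]
white [263.2 208.7] [69, 58, 385, 300, 31233] [0.5942 0.0603 0.042 ]
white [387.2  63.8] [379, 58, 17, 14, 162] [-0.1239  0.
[... 3380 characters left out ...]
3, 21, 6, 60] [0.1181 0.0246 0.042 ]
blue [163.5  37.5] [111, 0, 96, 55, 2179] [1.0568 0.3364 0.034 ]
blue [380.5  29.4] [330, 0, 120, 69, 5006] [ 1.0829 -0.3131  0.034 ]
blue [396.9 142.1] [383, 126, 32, 30, 511] [ 0.7382 -0.3503  0.034 ]
blue [188.1 185.8] [183, 169, 15, 42, 128] [0.6089 0.252  0.034 ]
blue [200.2 211.3] [192, 206, 17, 12, 99] [0.5354 0.2159 0.034 ]
black [155.5  15. ] [115, 0, 82, 31, 2491] [1.1223 0.3597 0.045 ]
black [417.5   1.1] [396, 0, 43, 4, 121] [ 1.167  -0.4236  0.045 ]
black [ 10.2 145.6] [0, 137, 22, 17, 183] [0.7227 0.7659 0.045 ]
black [142.3 214.8] [129, 201, 20, 25, 92] [0.5242 0.3778 0.045 ]
black [ 24.6 353.5] [12, 337, 23, 38, 382] [0.1455 0.6844 0.045 ]
```

View pics/c1.png

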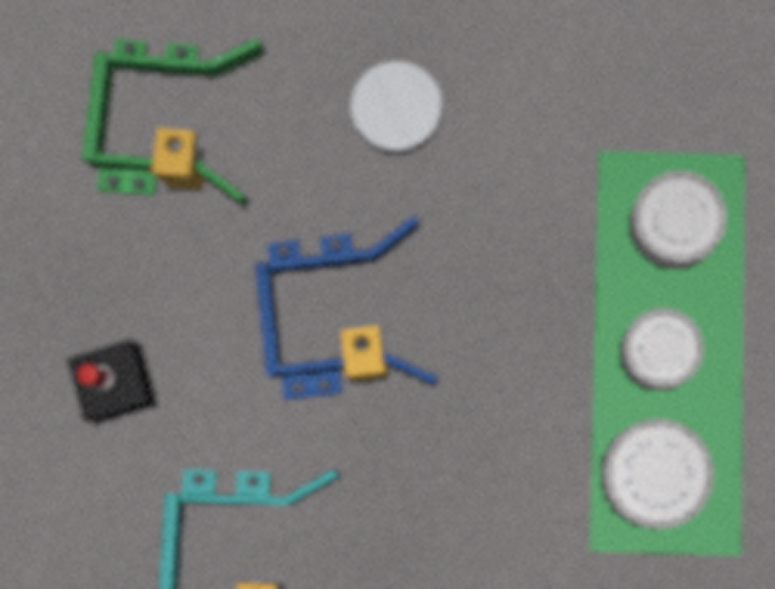

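```bash
python3 - <<'E'
import cv2
a=cv2.imread("pics/top0.png")[155:225,175:250];cv2.imwrite("pics/c2.png",cv2.resize(a,None,fx=8,fy=8,interpolation=cv2.INTER_CUBIC))
a=cv2.imread("pics/scene0.png")[165:255,270:410];cv2.imwrite("pics/c3.png",cv2.resize(a,None,fx=5.5,fy=5.5,interpolation=cv2.INTER_CUBIC))
E
```

```text
(no output)
```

View pics/c2.png

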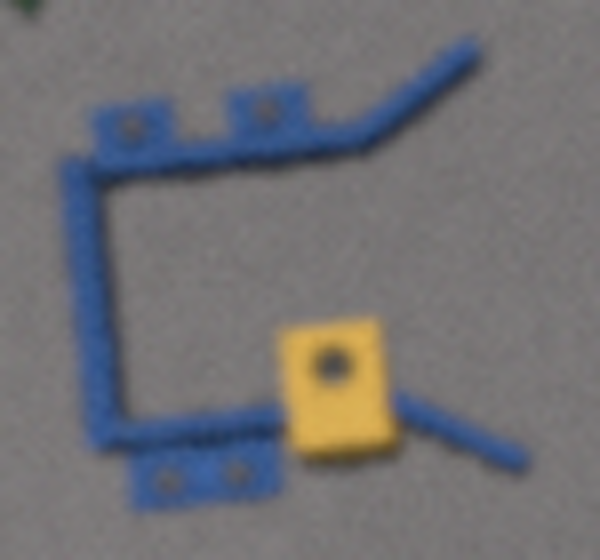

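View pics/c3.png

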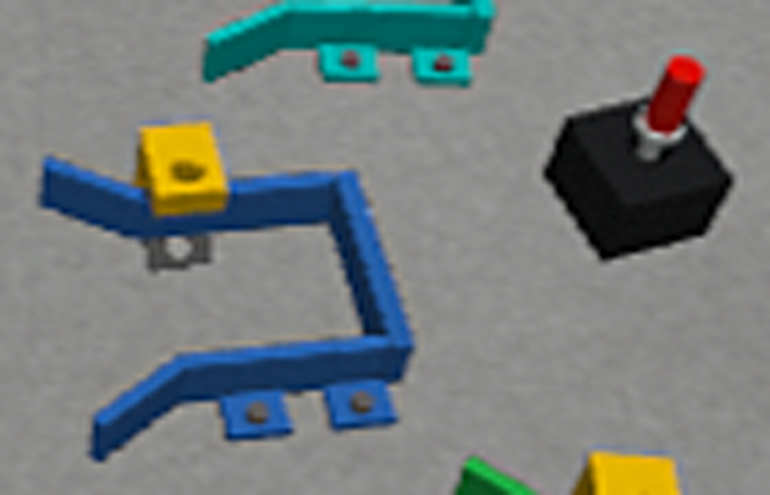

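```bash
python3 - <<'E'
from h import *
T=lambda x,y:((x+.5)/8-.5+175,(y+.5)/8-.5+155)
S=lambda x,y:((x+.5)/5.5-.5+270,(y+.5)/5.5-.5+165)
# (nest xy, z, top px, scene px)
L=[("hole",(-.038,.038),.064,T(332,362),S(188,170)),
("outer back near",(.051,.053),.034,T(92,449),S(353,171)),
("outer back far",(.051,-.053),.034,T(64,156),S(413,348)),
("brk +x-y",(-.021,.024),.064,T(278,328),S(227,207)),
("brk -x-y",(-.055,.024),.064,T(381,319),S(154,215)),
("brk -x+y",(-.055,.066),.064,None,S(139,128)),
("brk +x+y",(-.021,.066),.064,T(294,450),S(213,122)),
]
A=[];B=[];W={}
for nm,p,z,t,s in L:
    for n,q in(("top",t),("scene",s)):
        if q: w=ray(n,q,z)[:2];A.append(p);B.append(w);W[nm,n]=w;print(nm,n,w.round(4))
A=np.array(A);B=np.array(B)
def fit(A,B):
    a=A-A.mean(0);b=B-B.mean(0);th=np.arctan2((a[:,0]*b[:,1]-a[:,1]*b[:,0]).sum(),(a*b).sum())
    R=np.array([[np.cos(th),-np.sin(th)],[np.sin(th),np.cos(th)]]);t=B.mean(0)-R@A.mean(0);return th,R,t
for k in("top","scene"):
    ii=[i for i,key in enumerate(W) if key[1]==k];th,R,t=fit(A[ii],B[ii]);print(k,np.degrees(th),t,"hole",R@[-.038,.038]+t)
th,R,t=fit(A,B);print(np.degrees(th),t,"hole",R@[-.038,.038]+t);print(((A@R.T+t-B)*1000).round(1).tolist())
# pin: grip top center z .104 ; red middle .084
print("pin",ray("scene",S(686,70),.104),ray("scene",(392.1,181.7),.084),ray("top",(128.2,210.5),.09))
print("block scene corners",[ray("scene",S(*c),.045)[:2].round(4).tolist() for c in((570,118),(655,92),(733,180),(610,210))])
# cans
for n,uv in(("top",(319.3,159.1)),("scene",(187.9,239.3))): print(n,ray(n,uv,.042))
a=cv2.imread("pics/scene0.png")[215:275,155:225];cv2.imwrite("pics/c4.png",cv2.resize(a,None,fx=8,fy=8,interpolation=cv2.INTER_CUBIC))
a=cv2.imread("pics/top0.png");b=cv2.resize(a[135:185,290:350],None,fx=8,fy=8,interpolation=cv2.INTER_CUBIC);c=cv2.resize(a[190:235,110:160],None,fx=8,fy=8,interpolation=cv2.INTER_CUBIC)
cv2.imwrite("pics/c5.png",b);cv2.imwrite("pics/c6.png",c)
E
```

```text
hole top [0.5652 0.1683]
hole scene [0.5662 0.1669]
outer back near top [0.5371 0.2563]
outer back near scene [0.5416 0.2542]
outer back far top [0.6428 0.2689]
outer back far scene [0.647  0.2676]
brk +x-y top [0.5771 0.1873]
brk +x-y scene [0.5885 0.1834]
brk -x-y top [0.5803 0.1514]
brk -x-y scene [0.5936 0.1487]
brk -x+y scene [0.5401 0.1451]
brk +x+y top [0.5344 0.181 ]
brk +x+y scene [0.5359 0.1815]
top 97.69271059638439 [0.59717729 0.21102706] hole [0.56460597 0.16828237]
scene 97.94877874441856 [0.60235415 0.20924756] hole [0.56997418 0.16635772]
98.04831146580854 [0.59992359 0.2101658 ] hole [0.56761818 0.16721978]
[[2.4, -1.1], [1.4, 0.4], [3.2, -3.0], [-1.3, -1.0], [2.5, -0.8], [-1.7, 0.5], [2.0, -1.3], [-9.4, 2.6], [3.5, 1.0], [-9.7, 3.6], [2.2, 1.3], [3.2, -0.9], [1.7, -1.4]]
pin [0.53566707 0.39954812 0.104     ] [0.53317929 0.40045725 0.084     ] [0.53227335 0.40495394 0.09      ]
block scene corners [[0.5152, 0.3646], [0.4973, 0.4114], [0.5544, 0.4359], [0.5736, 0.3717]]
top [ 0.68590204 -0.12383993  0.042     ]
scene [ 0.68986067 -0.1251411   0.042     ]
```

View pics/c4.png

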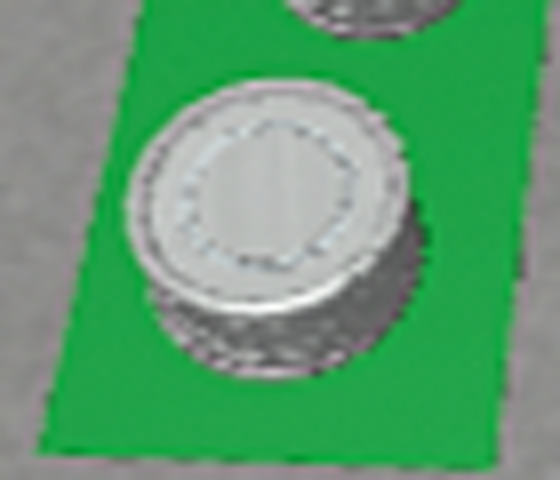

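View pics/c5.png

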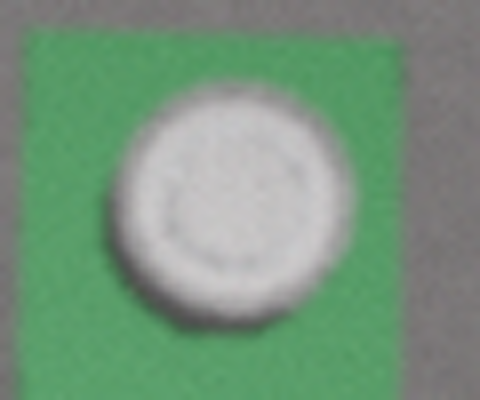

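View pics/c6.png

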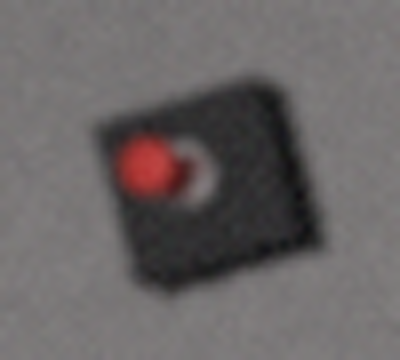

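```bash
python3 - <<'E'
from h import *
from scipy.spatial.transform import Rotation as Ro
T=lambda x,y:((x+.5)/8-.5+175,(y+.5)/8-.5+155)
S=lambda x,y:((x+.5)/5.5-.5+270,(y+.5)/5.5-.5+165)
L=[("hole",(-.038,.038),.064,T(332,362),S(188,170)),
("obn",(.051,.053),.034,T(92,449),S(353,171)),
("obf",(.051,-.053),.034,T(64,156),S(413,348)),
("b+-",(-.021,.024),.064,T(278,328),S(222,177)),
("b--",(-.055,.024),.064,T(381,319),S(148,186)),
("b-+",(-.055,.066),.064,None,S(139,128)),
("b++",(-.021,.066),.064,T(294,450),S(213,122))]
A=[];B=[];K=[]
for nm,p,z,t,s in L:
    for n,q in(("top",t),("scene",s)):
        if q: A.append(p);B.append(ray(n,q,z)[:2]);K.append(n)
A=np.array(A);B=np.array(B);K=np.array(K)
def fit(A,B):
    a=A-A.mean(0);b=B-B.mean(0);th=np.arctan2((a[:,0]*b[:,1]-a[:,1]*b[:,0]).sum(),(a*b).sum())
    R=np.array([[np.cos(th),-np.sin(th)],[np.sin(th),np.cos(th)]]);return th,R,B.mean(0)-R@A.mean(0)
for m in(K=="top",K=="scene",K!=""):
    th,R,t=fit(A[m],B[m]);print(np.degrees(th).round(2),t.round(4),"hole",(R@[-.038,.038]+t).round(4));print(((A[m]@R.T+t-B[m])*1000).round(1).tolist())
r=lambda n,x,y,f,ox,oy,z:ray(n,((x+.5)/f-.5+ox,(y+.5)/f-.5+oy),z).round(4)
print("pin top",r("top",148,164,8,110,190,.104),r("scene",686,70,5.5,270,165,.104))
print("collar? block hole",r("top",190,172,8,110,190,.06))
print("can",r("top",236,203,8,290,135,.042),r("scene",268,196,8,155,215,.042), r("top",112,203,8,290,135,.042),r("top",355,203,8,290,135,.042))
s=ctrl.observe();print(s["t"],Ro.from_rotvec(s["eef_rot"]).as_matrix().round(4))
E
```

```text
97.69 [0.5972 0.211 ] hole [0.5646 0.1683]
[[-0.6, 0.0], [0.7, -1.8], [0.1, -0.2], [-0.9, -0.3], [0.4, 1.9], [0.2, 0.4]]
95.77 [0.5979 0.2078] hole [0.5639 0.1662]
[[-2.3, -0.7], [-1.6, -1.0], [-1.5, -3.7], [5.8, 1.8], [3.4, 3.6], [-2.3, 1.3], [-1.5, -1.2]]
96.71 [0.5975 0.2094] hole [0.5642 0.1672]
[[-1.0, -1.1], [-2.0, 0.3], [1.8, -2.4], [-2.7, -0.4], [1.4, -2.7], [-2.8, -1.4], [-1.0, -1.6], [5.8, 3.0], [-0.2, 0.5], [3.9, 4.8], [-1.7, 1.9], [0.0, -0.2], [-1.5, -0.7]]
pin top [0.5322 0.4013 0.104 ] [0.5357 0.3995 0.104 ]
collar? block hole [0.5334 0.3993 0.06  ]
can [ 0.6835 -0.1231  0.042 ] [ 0.6892 -0.1248  0.042 ] [ 0.6834 -0.0787  0.042 ] [ 0.6836 -0.1657  0.042 ]
0.1 [[ 3.474e-01  9.377e-01 -8.000e-04]
 [ 9.377e-01 -3.474e-01 -1.400e-03]
 [-1.600e-03 -3.000e-04 -1.000e+00]]
```

```bash
cat >> h.py <<'E'
from scipy.spatial.transform import Rotation as Ro
def go(*goals,yawx=97.7):
    "goals: TCP xyz; tool x at yawx deg, z down -> rows"
    s=ctrl.observe();R=Ro.from_rotvec(s["eef_rot"]);p=np.array(s["ee_pos"])
    c,n=np.cos(np.radians(yawx)),np.sin(np.radians(yawx))
    G=Ro.from_matrix(np.array([[c,n,0],[n,-c,0],[0,0,-1.]]))
    tr=(R.inv()*G).as_rotvec(degrees=True)/6
    print("t",s["t"],"pos",p.round(4),"yaw",np.degrees(np.arctan2(*R.as_matrix()[[1,0],0])).round(2),"F",np.round(s["contact_force"],1),"open",round(s["opening"],4),"j6",s["joints"][5].round(2))
    for g in goals: print((R.inv().apply(np.array(g)-p)/.06).round(2),tr.round(2))
E
python3 -c "
from h import *
go((.686,-.124,.25))"
```

```text
t 0.1 pos [0.2256 0.6092 0.3017] yaw 69.67 F [-0.7 -0.1  0.8] open 0.0938 j6 -0.17
[-8.79 11.44  0.87] [-0.01  0.01 -4.67]
```

Emit:
carry_out --targets '[[[-0.6, 0.8, 0, 0, 0, -1], [-1.2, 1.6, 0, 0, 0, -2], [-1.8, 2.4, 0, 0, 0, -3], [-2.4, 3.2, 0, 0, 0, -4], [-3.0, 3.9, 0.1, 0, 0, -4.67]]]' --fingers 1 --grip_force 15

```text
t: 0.72
ee_pos: [0.3834, 0.3574, 0.296]
eef_rot: [2.064, 2.367, -0.001]
contact_force: [1.1, -0.5, -0.9]
opening: 0.0941
```

```bash
python3 -c "
from h import *
go((.686,-.124,.25))"
```

```text
t 0.725 pos [0.3834 0.3574 0.296 ] yaw 97.82 F [ 1.1 -0.5 -0.9] open 0.0941 j6 -1.17
[-8.63  3.9   0.78] [-0.    0.01  0.02]
```

Emit:
carry_out --targets '[[[-0.95, 0.4, 0, 0, 0, 0], [-1.9, 0.8, 0.1, 0, 0, 0], [-2.8, 1.25, 0.2, 0, 0, 0], [-3.7, 1.7, 0.3, 0, 0, 0], [-4.6, 2.1, 0.4, 0, 0, 0]]]'

```text
t: 1.35
ee_pos: [0.5465, 0.0992, 0.2719]
eef_rot: [2.065, 2.367, -0.001]
contact_force: [0.3, 0.7, 0.0]
opening: 0.0942
```

```bash
python3 -c "
from h import *
go((.686,-.124,.25))"
```

```text
t 1.35 pos [0.5465 0.0992 0.2719] yaw 97.8 F [0.3 0.7 0. ] open 0.0942 j6 -1.73
[-4.    1.8   0.37] [-0.    0.01  0.02]
```

Emit:
carry_out --targets '[[[-0.95, 0.4, 0.1, 0, 0, 0], [-1.9, 0.85, 0.2, 0, 0, 0], [-2.8, 1.3, 0.3, 0, 0, 0], [-3.6, 1.6, 0.6, 0, 0, 0], [-4.0, 1.8, 1.2, 0, 0, 0]]]'

```text
t: 1.98
ee_pos: [0.6877, -0.127, 0.2007]
eef_rot: [2.065, 2.362, 0.0]
contact_force: [-0.1, 1.1, -0.7]
opening: 0.0941
```

Emit:
carry_out --targets '[[[0, 0, 0, 0, 0, 0], [0, 0, 0, 0, 0, 0]]]'

```text
t: 2.22
ee_pos: [0.6876, -0.1265, 0.2015]
eef_rot: [2.065, 2.362, 0.001]
contact_force: [-0.9, 0.4, 0.6]
opening: 0.0935
```

```bash
python3 -c "
from h import *
go((.686,-.124,.15))
for n in('scene','top'):
    im=ctrl.camera(n)[:,:,::-1];cv2.imwrite(f'pics/{n}1.png',im)
a=cv2.imread('pics/scene1.png')[170:280,130:260];b=cv2.imread('pics/top1.png')[110:220,260:390]
cv2.imwrite('pics/c7.png',np.hstack([cv2.resize(q,(390*1,330),interpolation=2) for q in(a,b)]))
for n in('scene','top'):
  s=ctrl.observe();p=s['ee_pos'];R=Ro.from_rotvec(s['eef_rot']).as_matrix()
  print(n,[proj(n,p+R@np.array([x,0,.097])).round(1).tolist() for x in(-.047,.047)])
"
```

```text
t 2.225 pos [ 0.6876 -0.1265  0.2015] yaw 97.69 F [-0.9  0.4  0.6] open 0.0935 j6 -2.05
[ 0.05 -0.02  0.86] [ 0.03  0.03 -0.  ]
scene [[162.9, 226.2], [203.8, 222.1]]
top [[340.1, 151.3], [306.0, 155.8]]
```

View pics/c7.png

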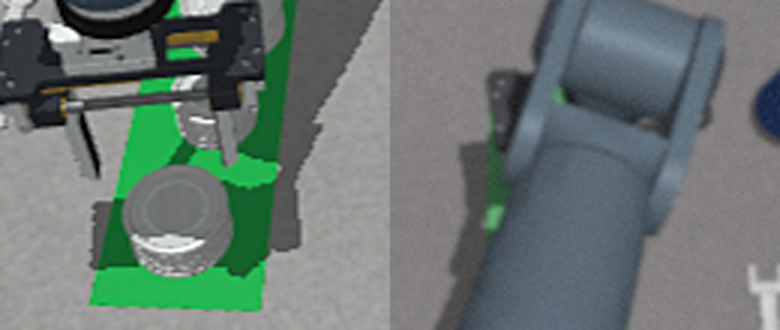

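Emit:
carry_out --targets '[[[0.03, 0, 0.4, 0, 0, 0], [0.03, 0, 0.8, 0, 0, 0], [0.03, 0, 0.95, 0, 0, 0], [0.03, 0, 0.95, 0, 0, 0]]]'

```text
t: 2.82
ee_pos: [0.6873, -0.1241, 0.1439]
eef_rot: [2.064, 2.364, 0.0]
contact_force: [0.6, 0.0, 0.1]
opening: 0.0937
```

```bash
python3 -c "
from h import *
go((.687,-.1245,.104))
im=ctrl.camera('scene')[:,:,::-1]
cv2.imwrite('pics/c8.png',cv2.resize(im[180:270,140:240],None,fx=7,fy=6,interpolation=2))
"
```

```text
t 2.825 pos [ 0.6873 -0.1241  0.1439] yaw 97.75 F [0.6 0.  0.1] open 0.0937 j6 -2.05
[-0.   -0.01  0.67] [0.02 0.02 0.01]
```

View pics/c8.png

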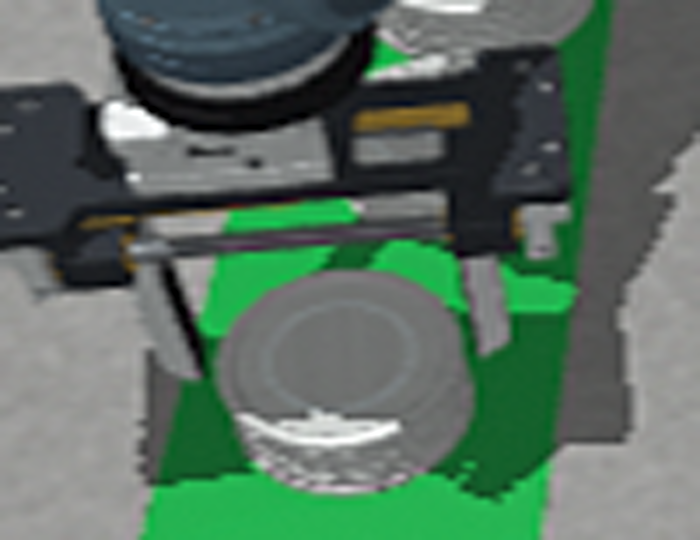

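Emit:
carry_out --targets '[[[0.02, 0, 0.2, 0, 0, 0], [0.02, 0, 0.4, 0, 0, 0], [0.02, 0, 0.55, 0, 0, 0], [0.02, 0, 0.65, 0, 0, 0], [0.02, 0, 0.65, 0, 0, 0]]]'

```text
t: 3.5
ee_pos: [0.6877, -0.1232, 0.1055]
eef_rot: [2.064, 2.363, 0.001]
contact_force: [-0.1, 0.6, 0.2]
opening: 0.0938
```

```bash
python3 -c "
from h import *
go((.687,-.1245,.104))
im=ctrl.camera('scene')[:,:,::-1]
cv2.imwrite('pics/c9.png',cv2.resize(im[180:270,140:240],None,fx=7,fy=6,interpolation=2))
"
```

```text
t 3.5 pos [ 0.6877 -0.1232  0.1055] yaw 97.74 F [-0.1  0.6  0.2] open 0.0938 j6 -2.04
[-0.02 -0.01  0.02] [0.03 0.03 0.01]
```

View pics/c9.png

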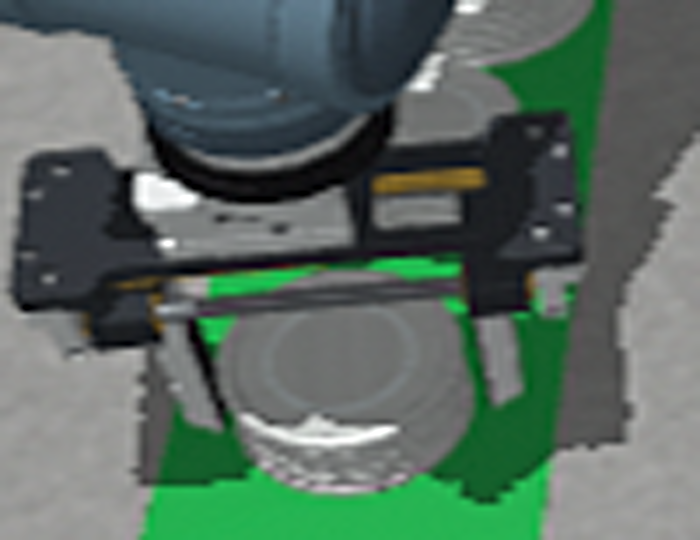

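Fingers straddle the 86 mm can, one each side (crop 225,425 and 490,400). Closing.

Emit:
carry_out --targets '[[[0, 0, 0, 0, 0, 0], [0, 0, 0, 0, 0, 0], [0, 0, 0, 0, 0, 0], [0, 0, 0, 0, 0, 0]]]' --fingers 0.85 --grip_force 12

```text
t: 4.05
ee_pos: [0.6883, -0.1236, 0.1066]
eef_rot: [2.062, 2.361, 0.002]
contact_force: [0.3, -1.9, 2.3]
opening: 0.0859
```

```bash
python3 -c "
from h import *
R=lambda x,y:(.599+np.array([[np.cos(np.radians(97.7)),-np.sin(np.radians(97.7))],[np.sin(np.radians(97.7)),np.cos(np.radians(97.7))]])@[x,y]*1+[0,.21-.599])
print(R(-.12,0),R(-.02,0))
a=R(-.12,0);b=R(-.022,0)
go((*a,.105),(*b,.105))
"
```

```text
[0.61507834 0.09108202] [0.60167972 0.19018034]
t 4.05 pos [ 0.6883 -0.1236  0.1066] yaw 97.74 F [ 0.3 -1.9  2.3] open 0.0859 j6 -2.04
[ 3.71 -0.73  0.01] [0.05 0.04 0.01]
[ 5.34 -0.73  0.  ] [0.05 0.04 0.01]
```

Emit:
carry_out --targets '[[[0.2, -0.04, 0.02, 0, 0, 0], [0.5, -0.1, 0.02, 0, 0, 0], [0.8, -0.16, 0.02, 0, 0, 0], [1.1, -0.22, 0.02, 0, 0, 0], [1.4, -0.28, 0.02, 0, 0, 0]]]'

```text
t: 4.68
ee_pos: [0.6612, -0.0422, 0.1067]
eef_rot: [2.059, 2.359, 0.003]
contact_force: [2.3, -5.5, 6.0]
opening: 0.0862
```

```bash
python3 -c "
from h import *
go((.6151,.0911,.105),(.6017,.190,.105))
"
```

```text
t 4.675 pos [ 0.6612 -0.0422  0.1067] yaw 97.77 F [ 2.3 -5.5  6. ] open 0.0862 j6 -1.94
[ 2.31 -0.46  0.01] [0.08 0.06 0.01]
[ 3.97 -0.46 -0.  ] [0.08 0.06 0.01]
```

Emit:
carry_out --targets '[[[0.3, -0.06, 0, 0, 0, 0], [0.6, -0.12, 0, 0, 0, 0], [0.9, -0.18, 0, 0, 0, 0], [1.2, -0.24, 0, 0, 0, 0], [1.5, -0.3, 0, 0, 0, 0]]]'

```text
t: 5.3
ee_pos: [0.6315, 0.0453, 0.1067]
eef_rot: [2.057, 2.358, 0.004]
contact_force: [2.4, -4.9, 6.2]
opening: 0.086
```

Emit:
carry_out --targets '[[[0.3, -0.06, 0, 0, 0, 0], [0.6, -0.12, 0, 0, 0, 0], [0.75, -0.16, 0, 0, 0, 0], [0.75, -0.16, 0, 0, 0, 0]]]'

```text
t: 5.8
ee_pos: [0.6155, 0.0904, 0.1066]
eef_rot: [2.057, 2.359, 0.006]
contact_force: [1.8, -0.1, 6.3]
opening: 0.0861
```

```bash
python3 -c "
from h import *
go((.6151,.0911,.105),(.6017,.190,.105))
for n in('scene','top'):
    im=ctrl.camera(n)[:,:,::-1];cv2.imwrite(f'pics/{n}2.png',im)
a=cv2.imread('pics/scene2.png')[170:270,200:350];b=cv2.imread('pics/top2.png')[150:250,170:320]
cv2.imwrite('pics/c10.png',np.vstack([cv2.resize(q,None,fx=3,fy=3,interpolation=2) for q in(a,b)]))
"
```

```text
t 5.8 pos [0.6155 0.0904 0.1066] yaw 97.81 F [ 1.8 -0.1  6.3] open 0.0861 j6 -1.74
[ 0.01 -0.01  0.03] [0.1  0.06 0.02]
[ 1.68 -0.    0.02] [0.1  0.06 0.02]
```

View pics/c10.png

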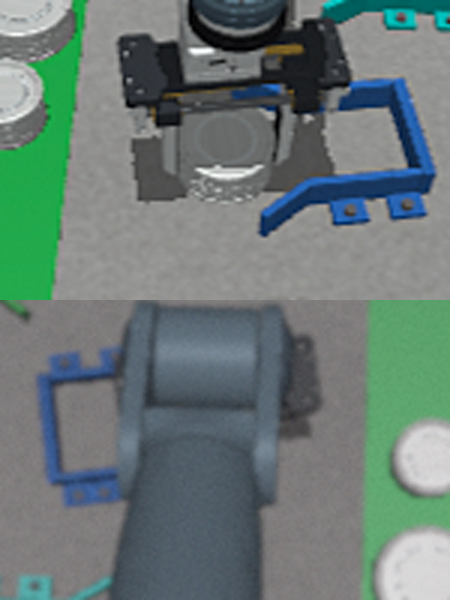

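Emit:
carry_out --targets '[[[0.2, 0, 0, 0, 0, 0], [0.4, 0, 0, 0, 0, 0], [0.6, 0, 0, 0, 0, 0], [0.8, 0, 0, 0, 0, 0]]]'

```text
t: 6.4
ee_pos: [0.6088, 0.1385, 0.1066]
eef_rot: [2.058, 2.359, 0.005]
contact_force: [1.1, -5.3, 6.8]
opening: 0.0856
```

Emit:
carry_out --targets '[[[0.15, 0, 0, 0, 0, 0], [0.3, 0, 0, 0, 0, 0]]]'

```text
t: 6.65
ee_pos: [0.6059, 0.157, 0.1067]
eef_rot: [2.057, 2.359, 0.004]
contact_force: [0.9, -6.5, 5.3]
opening: 0.0858
```

```bash
python3 -c "
from h import *
go((.6017,.190,.105))
for n in('scene','top'):
    im=ctrl.camera(n)[:,:,::-1];cv2.imwrite(f'pics/{n}3.png',im)
a=cv2.imread('pics/scene3.png')[170:260,230:360]
cv2.imwrite('pics/c11.png',cv2.resize(a,None,fx=6,fy=6,interpolation=2))
"
```

```text
t 6.65 pos [0.6059 0.157  0.1067] yaw 97.84 F [ 0.9 -6.5  5.3] open 0.0858 j6 -1.63
[0.56 0.01 0.02] [0.09 0.07 0.02]
```

View pics/c11.png

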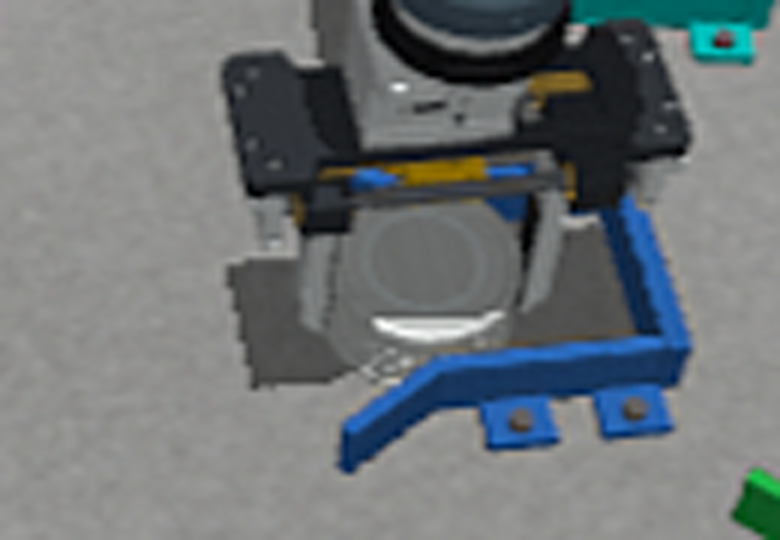

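Emit:
carry_out --targets '[[[0.12, 0, 0, 0, 0, 0], [0.25, 0, 0, 0, 0, 0], [0.38, 0, 0, 0, 0, 0], [0.48, 0, 0, 0, 0, 0], [0.48, 0, 0, 0, 0, 0]]]'

```text
t: 7.38
ee_pos: [0.6013, 0.1874, 0.1066]
eef_rot: [2.057, 2.361, 0.005]
contact_force: [0.5, -2.5, 5.6]
opening: 0.0862
```

```bash
python3 -c "
from h import *
go((.6017,.190,.105))
im=ctrl.camera('scene')[:,:,::-1]
cv2.imwrite('pics/c12.png',cv2.resize(im[170:260,230:360],None,fx=6,fy=6,interpolation=2))
"
```

```text
t 7.375 pos [0.6013 0.1874 0.1066] yaw 97.87 F [ 0.5 -2.5  5.6] open 0.0862 j6 -1.58
[0.04 0.01 0.03] [0.09 0.05 0.03]
```

View pics/c12.png

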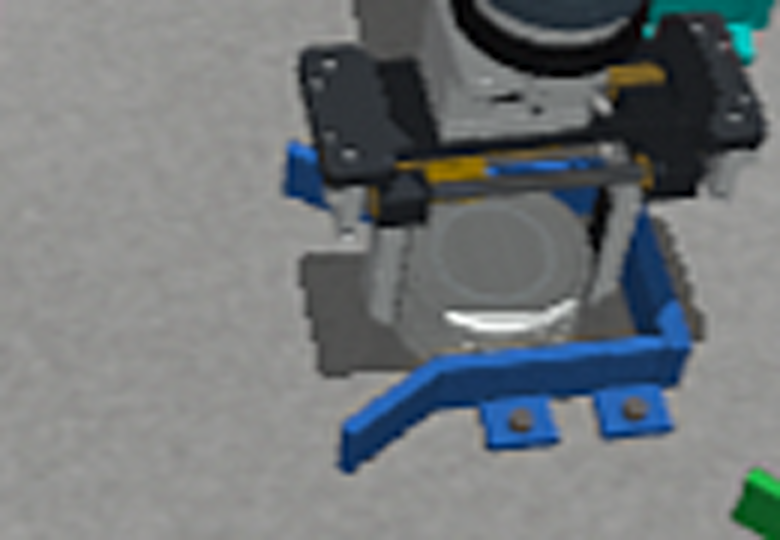

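Emit:
carry_out --targets '[[[0, 0, 0, 0, 0, 0], [0, 0, 0, 0, 0, 0], [0, 0, 0, 0, 0, 0]]]' --fingers 1

```text
t: 7.8
ee_pos: [0.6004, 0.1878, 0.1057]
eef_rot: [2.058, 2.363, 0.004]
contact_force: [-0.1, -0.1, -0.2]
opening: 0.094
```

Emit:
carry_out --targets '[[[0, 0, -0.2, 0, 0, 0], [0, 0, -0.6, 0, 0, 0], [0, 0, -1.1, 0, 0, 0]]]'

```text
t: 8.18
ee_pos: [0.5995, 0.188, 0.1725]
eef_rot: [2.059, 2.363, 0.003]
contact_force: [0.0, 0.7, 0.2]
opening: 0.0942
```

Emit:
carry_out --targets '[[[-0.3, 0, 0, 0, 0, 0], [-0.7, 0, 0, 0, 0, 0], [-1.05, 0, 0, 0, 0, 0], [-1.05, 0, 0, 0, 0, 0]]]' --fingers 0

```text
t: 8.68
ee_pos: [0.6081, 0.1238, 0.172]
eef_rot: [2.063, 2.361, 0.001]
contact_force: [0.3, -0.5, 0.7]
opening: 0.0576
```

```bash
python3 -c "
from h import *
go((.599+.088*.134,.21-.088*.991,.106),(.599+.055*.134,.21-.055*.991,.106))
for n in('scene','top'):
    im=ctrl.camera(n)[:,:,::-1];cv2.imwrite(f'pics/{n}4.png',im)
a=cv2.imread('pics/scene4.png')[170:260,230:360]
cv2.imwrite('pics/c13.png',cv2.resize(a,None,fx=6,fy=6,interpolation=2))
"
```

```text
t 8.675 pos [0.6081 0.1238 0.172 ] yaw 97.71 F [ 0.3 -0.5  0.7] open 0.0576 j6 -1.68
[-0.02  0.04  1.1 ] [0.05 0.04 0.  ]
[0.53 0.04 1.1 ] [0.05 0.04 0.  ]
```

View pics/c13.png

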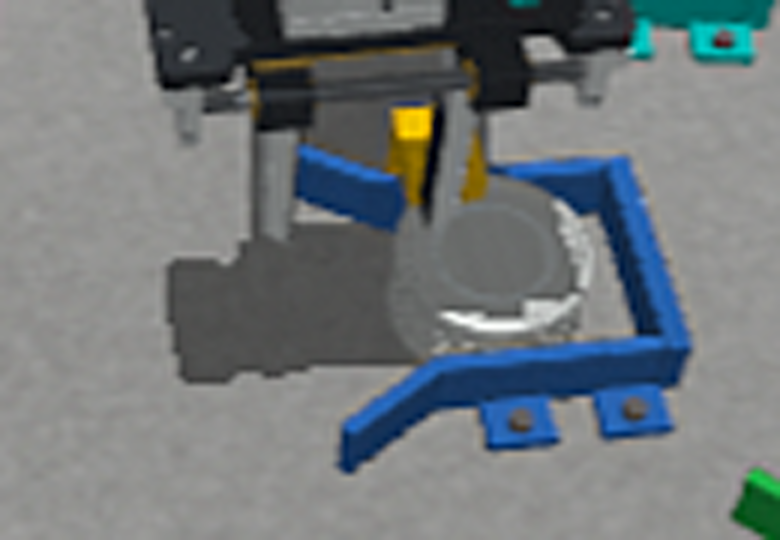

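Emit:
carry_out --targets '[[[-0.08, 0.04, 0, 0, 0, 0], [-0.08, 0.04, 0, 0, 0, 0], [-0.08, 0.04, 0, 0, 0, 0], [-0.08, 0.04, 0, 0, 0, 0], [-0.08, 0.04, 0, 0, 0, 0]]]'

```text
t: 9.4
ee_pos: [0.611, 0.121, 0.1723]
eef_rot: [2.06, 2.363, 0.002]
contact_force: [0.9, -0.0, 0.0]
opening: 0.0013
```

Emit:
carry_out --targets '[[[0, 0, 0.4, 0, 0, 0], [0, 0, 0.8, 0, 0, 0], [0, 0, 1.05, 0, 0, 0], [0, 0, 1.1, 0, 0, 0]]]'

```text
t: 9.9
ee_pos: [0.6108, 0.1208, 0.1053]
eef_rot: [2.061, 2.364, 0.0]
contact_force: [-0.1, -0.1, 0.2]
opening: 0.0006
```

```bash
python3 -c "
from h import *
go((.599+.055*.134,.21-.055*.991,.106))
im=ctrl.camera('scene')[:,:,::-1]
cv2.imwrite('pics/c14.png',cv2.resize(im[170:260,230:360],None,fx=6,fy=6,interpolation=2))
"
```

```text
t 9.9 pos [0.6108 0.1208 0.1053] yaw 97.83 F [-0.1 -0.1  0.2] open 0.0006 j6 -1.69
[ 0.58  0.01 -0.01] [0.03 0.04 0.02]
```

View pics/c14.png

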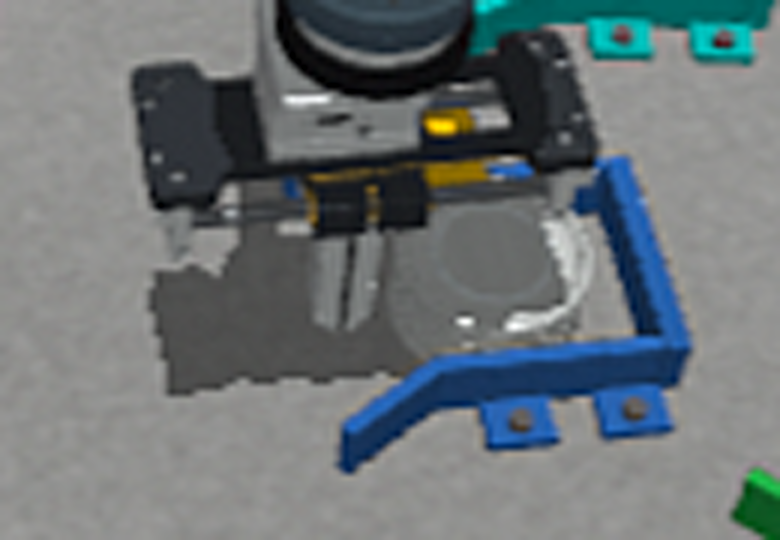

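Emit:
carry_out --targets '[[[0.15, 0, 0, 0, 0, 0], [0.3, 0, 0, 0, 0, 0], [0.42, 0, 0, 0, 0, 0], [0.5, 0, 0, 0, 0, 0]]]'

```text
t: 10.45
ee_pos: [0.6077, 0.1508, 0.1067]
eef_rot: [2.059, 2.363, 0.002]
contact_force: [0.5, -4.7, 4.2]
opening: 0.0002
```

Emit:
carry_out --targets '[[[0.04, 0, 0, 0, 0, 0], [0.07, 0, 0, 0, 0, 0]]]'

```text
t: 10.7
ee_pos: [0.6073, 0.154, 0.1067]
eef_rot: [2.056, 2.362, -0.001]
contact_force: [0.9, -10.3, 3.9]
opening: 0.0007
```

Emit:
carry_out --targets '[[[0.04, 0, 0, 0, 0, 0], [0.04, 0, 0, 0, 0, 0]]]'

```text
t: 10.95
ee_pos: [0.6075, 0.1544, 0.1068]
eef_rot: [2.053, 2.361, -0.005]
contact_force: [0.9, -12.1, 1.6]
opening: 0.0004
```

Emit:
carry_out --targets '[[[0.05, 0, 0, 0, 0, 0], [0.05, 0, 0, 0, 0, 0]]]'

```text
t: 11.2
ee_pos: [0.6078, 0.1548, 0.1069]
eef_rot: [2.05, 2.358, -0.01]
contact_force: [2.3, -12.9, 1.5]
opening: 0.0005
```

```bash
python3 -c "
from h import *
go((.599+.055*.134,.21-.055*.991,.106))
im=ctrl.camera('scene')[:,:,::-1]
cv2.imwrite('pics/c15.png',cv2.resize(im[170:260,230:360],None,fx=6,fy=6,interpolation=2))
"
```

```text
t 11.2 pos [0.6078 0.1548 0.1069] yaw 98.01 F [  2.3 -12.9   1.5] open 0.0005 j6 -1.63
[ 0.01 -0.02  0.02] [0.06 0.17 0.05]
```

View pics/c15.png

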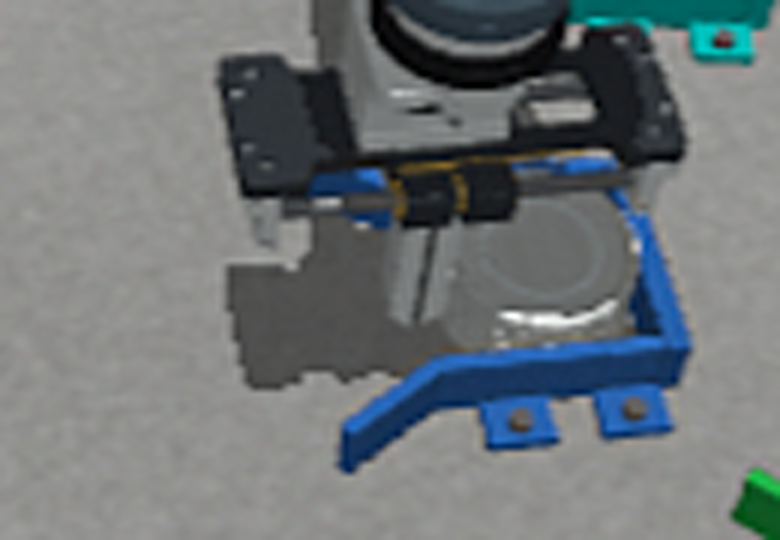

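Emit:
carry_out --targets '[[[0.08, 0, 0, 0, 0, 0], [0.12, 0, 0, 0, 0, 0], [0.12, 0, 0, 0, 0, 0]]]'

```text
t: 11.62
ee_pos: [0.6087, 0.1561, 0.1076]
eef_rot: [2.041, 2.353, -0.021]
contact_force: [3.2, -27.3, 3.6]
opening: 0.0005
```

Emit:
carry_out --targets '[[[-0.1, 0, 0, 0, 0, 0], [-0.4, 0, -0.1, 0, 0, 0], [-0.6, 0, -0.8, 0, 0, 0], [-0.6, 0, -1.6, 0, 0, 0], [-0.6, 0, -2.4, 0, 0, 0]]]'

```text
t: 12.25
ee_pos: [0.6118, 0.1244, 0.2541]
eef_rot: [2.042, 2.353, -0.021]
contact_force: [0.6, -0.3, 0.4]
opening: 0.0007
```

```bash
python3 -c "
from h import *
go((.534,.4005,.32))
im=ctrl.camera('scene')[:,:,::-1]
cv2.imwrite('pics/c16.png',cv2.resize(im[170:260,230:360],None,fx=6,fy=6,interpolation=2))
"
```

```text
t 12.25 pos [0.6118 0.1244 0.2541] yaw 98.1 F [ 0.6 -0.3  0.4] open 0.0007 j6 -1.68
[ 4.71 -0.63 -1.24] [0.07 0.27 0.07]
```

View pics/c16.png

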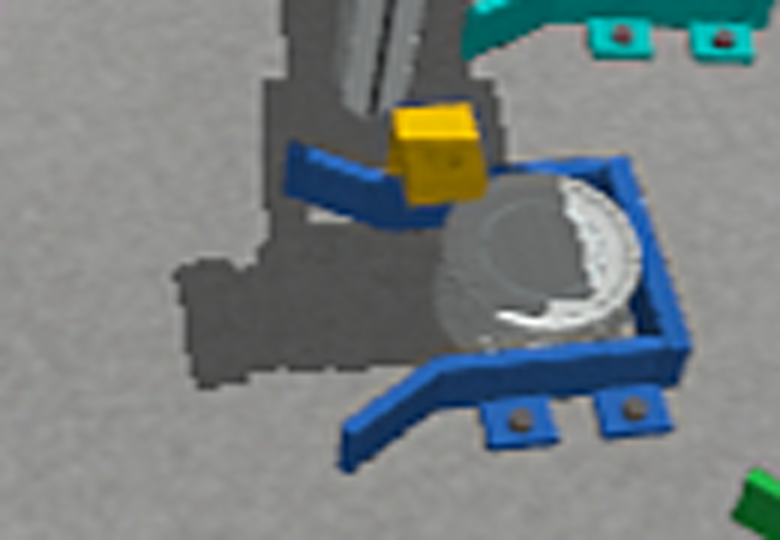

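Emit:
carry_out --targets '[[[0.9, -0.1, 0, 0.07, 0.27, 0.07], [1.8, -0.25, 0, 0.07, 0.27, 0.07], [2.8, -0.4, 0, 0.07, 0.27, 0.07], [3.7, -0.5, 0, 0.07, 0.27, 0.07], [4.4, -0.6, 0, 0.07, 0.27, 0.07]]]' --fingers 0.5

```text
t: 12.92
ee_pos: [0.5407, 0.383, 0.2535]
eef_rot: [2.06, 2.362, 0.013]
contact_force: [1.3, -0.3, -1.1]
opening: 0.0455
```

```bash
python3 -c "
from h import *
go((.534,.4005,.25))"
```

```text
t 12.925 pos [0.5407 0.383  0.2535] yaw 97.81 F [ 1.3 -0.3 -1.1] open 0.0455 j6 -1.26
[ 0.3  -0.07  0.06] [0.11 0.   0.02]
```

Emit:
carry_out --targets '[[[0.15, -0.03, 0.2, 0.05, 0, 0.02], [0.3, -0.07, 0.4, 0.11, 0, 0.02], [0.3, -0.07, 0.4, 0.11, 0, 0.02], [0.3, -0.07, 0.4, 0.11, 0, 0.02]]]'

```text
t: 13.42
ee_pos: [0.5349, 0.3993, 0.2294]
eef_rot: [2.069, 2.364, -0.001]
contact_force: [-0.1, 0.2, 0.4]
opening: 0.0472
```

```bash
python3 -c "
from h import *
go((.534,.4005,.166))
for n in('scene','top'):
    im=ctrl.camera(n)[:,:,::-1];cv2.imwrite(f'pics/{n}5.png',im)
a=cv2.imread('pics/scene5.png')[135:225,340:450];b=cv2.imread('pics/top5.png')[150:240,110:260]
cv2.imwrite('pics/c17.png',cv2.resize(a,None,fx=6,fy=6,interpolation=2));cv2.imwrite('pics/c18.png',cv2.resize(b,None,fx=5,fy=5,interpolation=2))
"
```

```text
t 13.425 pos [0.5349 0.3993 0.2294] yaw 97.61 F [-0.1  0.2  0.4] open 0.0472 j6 -1.23
[ 0.02 -0.01  1.06] [-0.    0.01 -0.02]
```

View pics/c17.png

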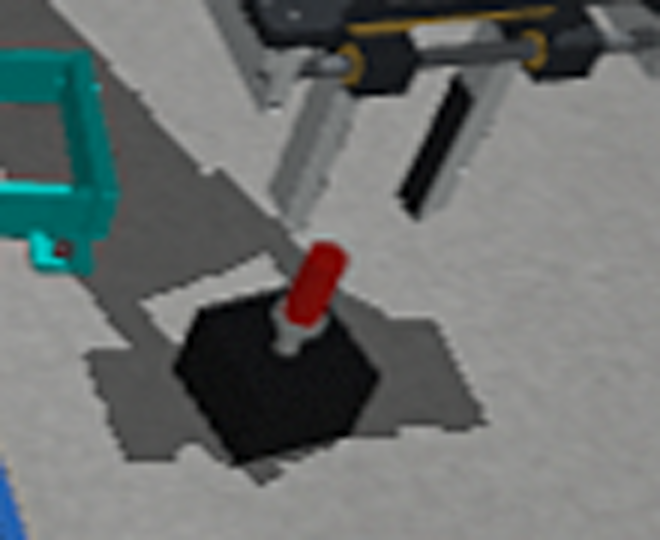

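View pics/c18.png

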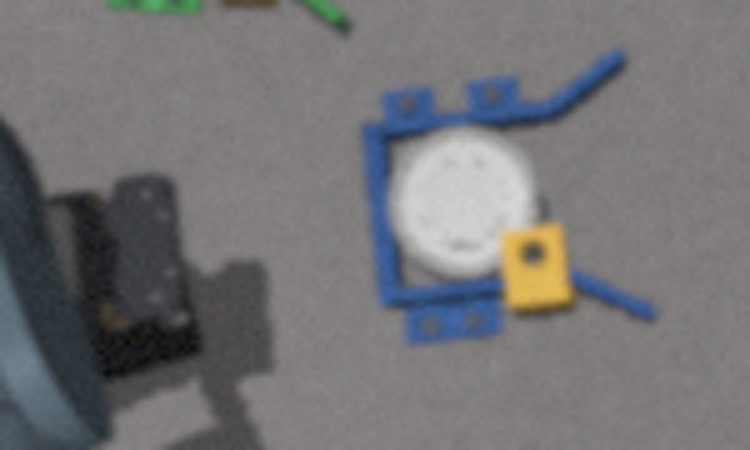

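Emit:
carry_out --targets '[[[0.02, -0.01, 0.3, 0, 0, 0], [0.02, -0.01, 0.6, 0, 0, 0], [0.02, -0.01, 0.9, 0, 0, 0], [0.02, -0.01, 1.05, 0, 0, 0], [0.02, -0.01, 1.05, 0, 0, 0]]]'

```text
t: 14.15
ee_pos: [0.5339, 0.4005, 0.1657]
eef_rot: [-2.069, -2.364, 0.002]
contact_force: [0.1, 0.3, -0.2]
opening: 0.0468
```

```bash
python3 -c "
from h import *
print('can top',ray('top',(110+465.5/5-.5,150+201.5/5-.5),.042))
go((.534,.4005,.166))
im=ctrl.camera('scene')[:,:,::-1]
cv2.imwrite('pics/c19.png',cv2.resize(im[135:225,340:450],None,fx=6,fy=6,interpolation=2))
"
```

```text
can top [0.59619606 0.2092643  0.042     ]
t 14.15 pos [0.5339 0.4005 0.1657] yaw 97.62 F [ 0.1  0.3 -0.2] open 0.0468 j6 -1.23
[-0.  0. -0.] [-0.01  0.01 -0.01]
```

View pics/c19.png

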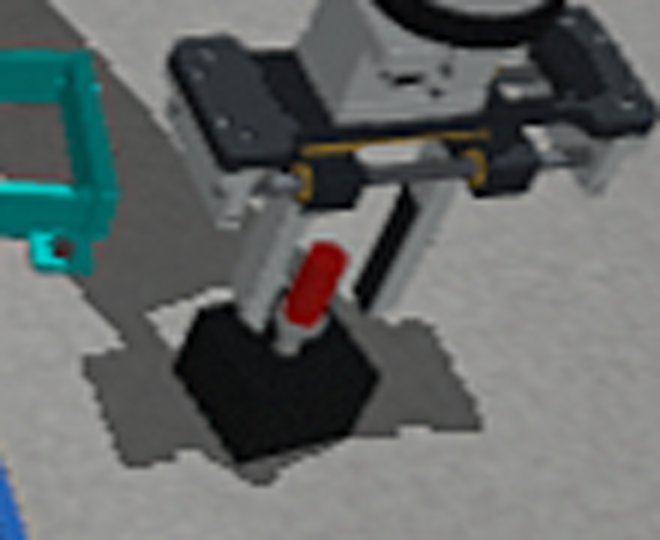

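Emit:
carry_out --targets '[[[0, 0, 0, 0, 0, 0], [0, 0, 0, 0, 0, 0], [0, 0, 0, 0, 0, 0], [0, 0, 0, 0, 0, 0], [0, 0, 0, 0, 0, 0]]]' --fingers 0 --grip_force 30

```text
t: 14.82
ee_pos: [0.5345, 0.4008, 0.1671]
eef_rot: [2.068, 2.364, 0.001]
contact_force: [-0.8, -0.4, 1.3]
opening: 0.0172
```

```bash
python3 -c "
from h import *
go((.534,.4005,.166))
im=ctrl.camera('scene')[:,:,::-1]
cv2.imwrite('pics/c20.png',cv2.resize(im[135:225,340:450],None,fx=6,fy=6,interpolation=2))
"
```

```text
t 14.825 pos [0.5345 0.4008 0.1671] yaw 97.62 F [-0.8 -0.4  1.3] open 0.0172 j6 -1.23
[-0.   -0.01  0.02] [ 0.01  0.   -0.01]
```

View pics/c20.png

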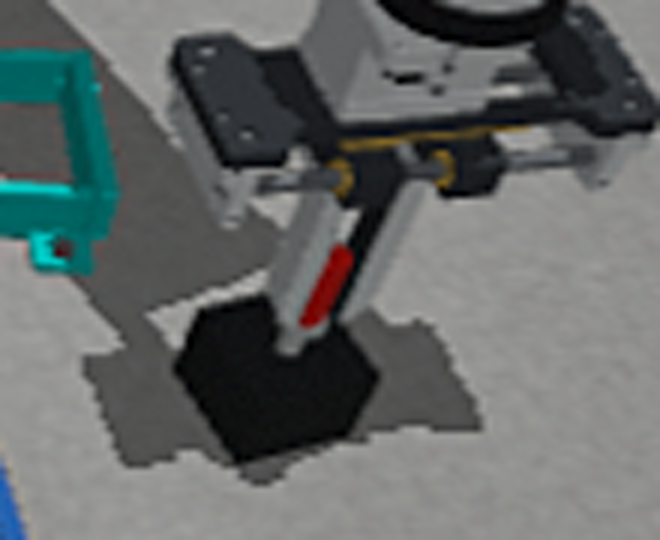

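Emit:
carry_out --targets '[[[0, 0, -0.2, 0, 0, 0], [0, 0, -0.5, 0, 0, 0], [0, 0, -0.9, 0, 0, 0], [0, 0, -1.3, 0, 0, 0], [0, 0, -1.6, 0, 0, 0]]]'

```text
t: 15.5
ee_pos: [0.5348, 0.401, 0.2658]
eef_rot: [2.068, 2.363, 0.005]
contact_force: [0.2, -0.9, -1.6]
opening: 0.0173
```

```bash
python3 -c "
from h import *
go((.566,.1675,.265))
im=ctrl.camera('scene')[:,:,::-1]
cv2.imwrite('pics/c21.png',cv2.resize(im[105:205,340:450],None,fx=6,fy=6,interpolation=2))
"
```

```text
t 15.5 pos [0.5348 0.401  0.2658] yaw 97.62 F [ 0.2 -0.9 -1.6] open 0.0173 j6 -1.23
[-3.93 -0.    0.01] [ 0.03 -0.01 -0.01]
```

View pics/c21.png

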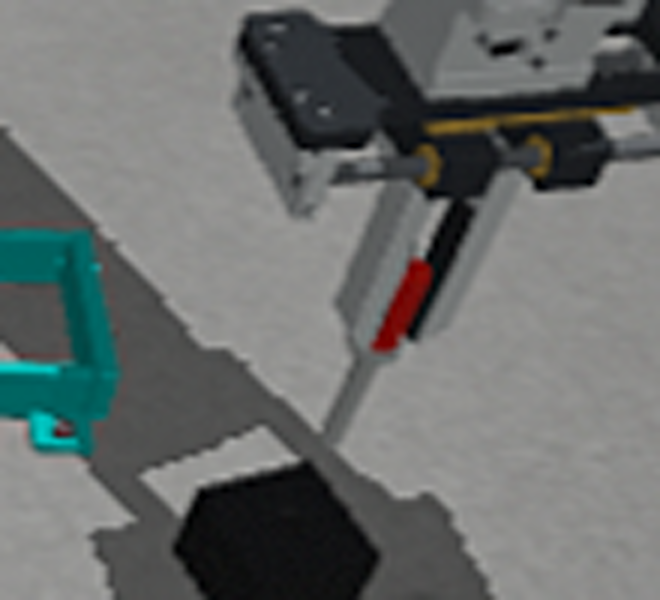

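Emit:
carry_out --targets '[[[-0.7, 0, 0, 0, 0, 0], [-1.5, 0, 0, 0, 0, 0], [-2.3, 0, 0, 0, 0, 0], [-3.1, 0, 0, 0, 0, 0], [-3.6, 0, 0, 0, 0, 0]]]'

```text
t: 16.18
ee_pos: [0.5642, 0.1854, 0.2678]
eef_rot: [2.069, 2.36, 0.01]
contact_force: [0.2, 0.7, -0.5]
opening: 0.0174
```

Emit:
carry_out --targets '[[[-0.3, 0, 0, 0, 0, 0], [-0.3, 0, 0.3, 0, 0, 0], [-0.3, 0, 0.3, 0, 0, 0]]]'

```text
t: 16.55
ee_pos: [0.5654, 0.1683, 0.247]
eef_rot: [-2.069, -2.363, -0.005]
contact_force: [0.2, 0.7, -1.1]
opening: 0.0178
```

```bash
python3 -c "
from h import *
go((.566,.1675,.241))
for n in('scene','top'):
    im=ctrl.camera(n)[:,:,::-1];cv2.imwrite(f'pics/{n}6.png',im)
a=cv2.imread('pics/scene6.png')[130:220,265:345];
cv2.imwrite('pics/c22.png',cv2.resize(a,None,fx=8,fy=6.6,interpolation=2))
s=ctrl.observe();p=s['ee_pos'];R=Ro.from_rotvec(s['eef_rot']).as_matrix()
print('axis foot pred',proj('scene',p+R@[0,0,.167]),'at collar',proj('scene',p+R@[0,0,.107]), 'hole at .064 pred',proj('scene',[.566,.167,.064]))
"
```

```text
t 16.55 pos [0.5654 0.1683 0.247 ] yaw 97.58 F [ 0.2  0.7 -1.1] open 0.0178 j6 -1.61
[-0.01  0.01  0.1 ] [ 0.02 -0.02 -0.02]
axis foot pred [305.39950646 191.38440133] at collar [308.06129565 175.67551778] hole at .064 pred [303.81862062 195.44058488]
```

View pics/c22.png

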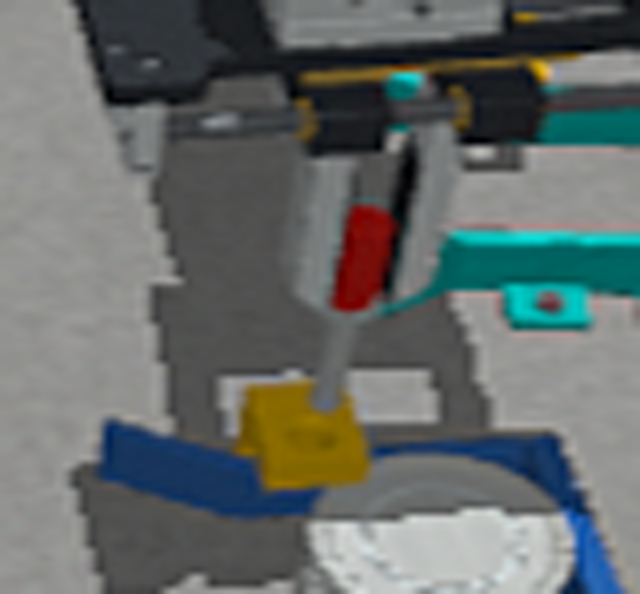

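```bash
python3 -c "
from h import *
a=cv2.imread('pics/scene0.png')[183:208,290:316];b=cv2.imread('pics/scene6.png')[183:208,290:316];c=cv2.imread('pics/top0.png')[192:217,204:230]
cv2.imwrite('pics/c23.png',np.hstack([cv2.resize(q,(390,375),interpolation=i) for q,i in((a,2),(c,2))]))
r=lambda u,v,z:ray('scene',(u,v),z).round(4)
print(r(303.56,195.8,.064),r(305.3,191.1,.080))
"
```

```text
[0.5672 0.1662 0.064 ] [0.5645 0.1692 0.08  ]
```

View pics/c23.png

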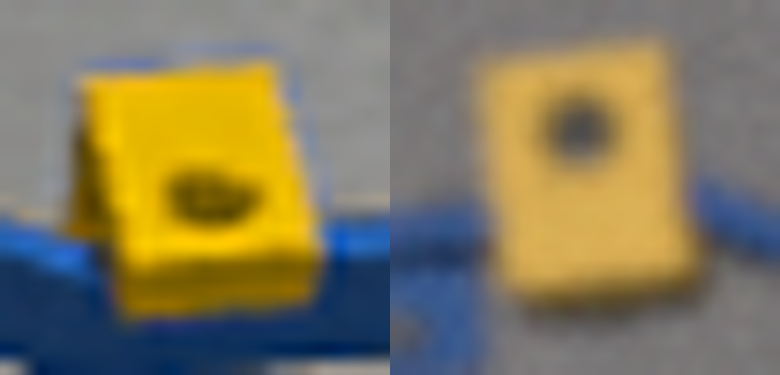

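Emit:
carry_out --targets '[[[-0.03, 0.02, 0, 0, 0, 0], [-0.03, 0.02, 0.1, 0, 0, 0], [-0.03, 0.02, 0.2, 0, 0, 0], [-0.03, 0.02, 0.2, 0, 0, 0]]]'

```text
t: 17.15
ee_pos: [0.5673, 0.167, 0.2359]
eef_rot: [2.069, 2.364, 0.006]
contact_force: [0.9, -0.3, 0.3]
opening: 0.0175
```

```bash
python3 -c "
from h import *
go((.567,.1664,.22))
im=ctrl.camera('scene')[:,:,::-1].copy();cv2.imwrite('pics/scene7.png',im)
cv2.imwrite('pics/c24.png',cv2.resize(im[165:215,280:330],None,fx=12,fy=12,interpolation=2))
"
```

```text
t 17.15 pos [0.5673 0.167  0.2359] yaw 97.62 F [ 0.9 -0.3  0.3] open 0.0175 j6 -1.61
[-0.01 -0.01  0.27] [ 0.03 -0.02 -0.01]
```

View pics/c24.png

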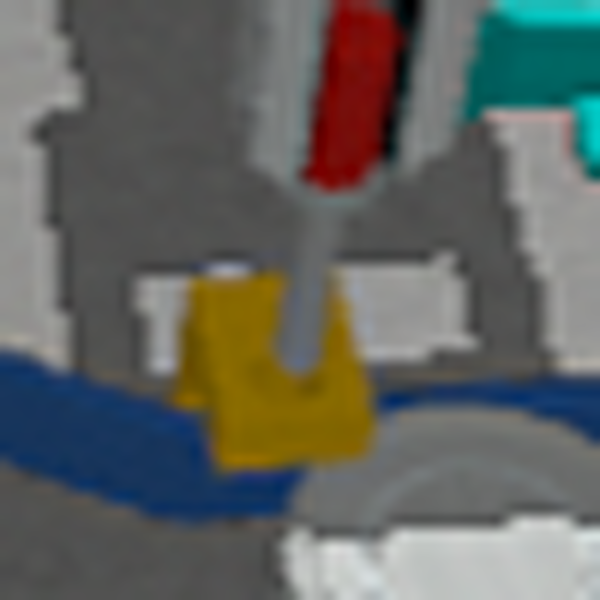

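Emit:
carry_out --targets '[[[-0.02, -0.01, 0.05, 0, 0, 0], [-0.02, -0.01, 0.1, 0, 0, 0], [-0.02, -0.01, 0.15, 0, 0, 0]]]'

```text
t: 17.58
ee_pos: [0.5671, 0.1657, 0.2272]
eef_rot: [2.068, 2.363, 0.007]
contact_force: [0.5, -0.1, -0.9]
opening: 0.0173
```

```bash
python3 -c "
from h import *
go((.567,.1664,.22))
im=ctrl.camera('scene')[:,:,::-1].copy()
cv2.imwrite('pics/c25.png',cv2.resize(im[165:215,280:330],None,fx=12,fy=12,interpolation=2))
"
```

```text
t 17.575 pos [0.5671 0.1657 0.2272] yaw 97.61 F [ 0.5 -0.1 -0.9] open 0.0173 j6 -1.61
[0.01 0.   0.12] [ 0.04 -0.02 -0.01]
```

View pics/c25.png

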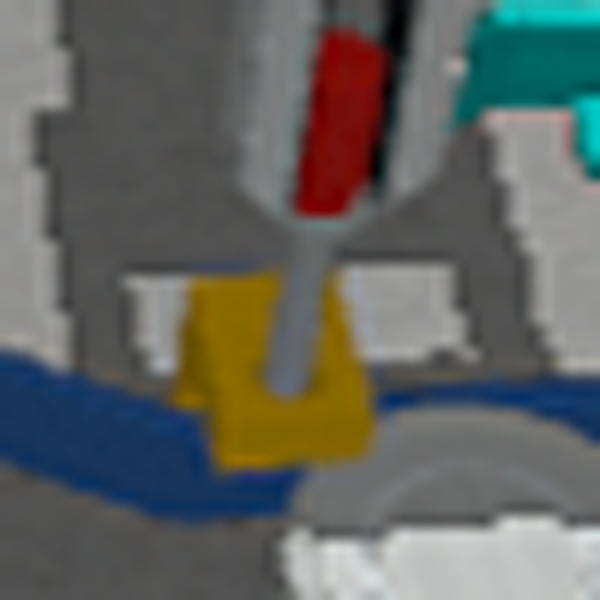

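Emit:
carry_out --targets '[[[0, 0, 0.08, 0, 0, 0], [0, 0, 0.16, 0, 0, 0], [0, 0, 0.24, 0, 0, 0]]]'

```text
t: 18.0
ee_pos: [0.5668, 0.1657, 0.2118]
eef_rot: [2.069, 2.364, 0.006]
contact_force: [-0.6, -0.5, -1.0]
opening: 0.0173
```

Emit:
carry_out --targets '[[[0, 0, 0.08, 0, 0, 0], [0, 0, 0.16, 0, 0, 0], [0, 0, 0.24, 0, 0, 0]]]'

```text
t: 18.38
ee_pos: [0.5669, 0.1658, 0.1971]
eef_rot: [2.069, 2.364, 0.006]
contact_force: [-0.5, 0.6, -1.0]
opening: 0.0172
```

Going in freely. Foot is now at about 30 mm height.

Emit:
carry_out --targets '[[[0, 0, 0.08, 0, 0, 0], [0, 0, 0.16, 0, 0, 0], [0, 0, 0.24, 0, 0, 0], [0, 0, 0.32, 0, 0, 0]]]'

```text
t: 18.88
ee_pos: [0.5669, 0.1658, 0.1776]
eef_rot: [2.069, 2.364, 0.006]
contact_force: [0.4, -0.2, -1.1]
opening: 0.0174
```

Emit:
carry_out --targets '[[[0, 0, 0.05, 0, 0, 0], [0, 0, 0.1, 0, 0, 0]]]'

```text
t: 19.12
ee_pos: [0.567, 0.1658, 0.1714]
eef_rot: [2.069, 2.364, 0.006]
contact_force: [0.3, 0.6, -0.6]
opening: 0.0176
```

```bash
python3 -c "
from h import *
go((.567,.1660,.171))
im=ctrl.camera('scene')[:,:,::-1].copy()
cv2.imwrite('pics/c26.png',cv2.resize(im[165:215,280:330],None,fx=12,fy=12,interpolation=2))
"
```

```text
t 19.125 pos [0.567  0.1658 0.1714] yaw 97.62 F [ 0.3  0.6 -0.6] open 0.0176 j6 -1.61
[0.   0.   0.01] [ 0.03 -0.02 -0.01]
```

View pics/c26.png

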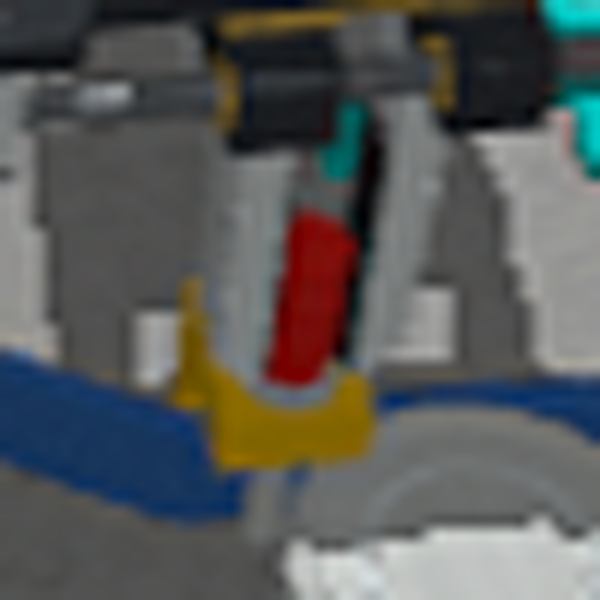

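Collar is nearly on the bracket. Pressing lightly until contact.

Emit:
carry_out --targets '[[[0, 0, 0.04, 0, 0, 0], [0, 0, 0.04, 0, 0, 0]]]'

```text
t: 19.42
ee_pos: [0.5674, 0.1659, 0.171]
eef_rot: [2.068, 2.364, 0.005]
contact_force: [-5.6, -0.7, 11.0]
opening: 0.0173
```

Emit:
carry_out --targets '[[[0, 0, 0.03, 0, 0, 0], [0, 0, 0.03, 0, 0, 0]]]'

```text
t: 19.68
ee_pos: [0.5675, 0.1659, 0.171]
eef_rot: [2.069, 2.364, 0.004]
contact_force: [-5.4, -0.3, 10.3]
opening: 0.0174
```

Seated (11 N upwards at z = 0.171, as predicted). Release and retreat.

Emit:
carry_out --targets '[[[0, 0, 0, 0, 0, 0], [0, 0, 0, 0, 0, 0], [0, 0, 0, 0, 0, 0], [0, 0, 0, 0, 0, 0]]]' --fingers 0.5

```text
t: 20.18
ee_pos: [0.5674, 0.1659, 0.1708]
eef_rot: [-2.068, -2.364, -0.004]
contact_force: [0.0, -0.0, 0.6]
opening: 0.0468
```

Emit:
carry_out --targets '[[[0, 0, -0.2, 0, 0, 0], [0, 0, -0.8, 0, 0, 0], [0, 0, -1.6, 0, 0, 0], [0, 0, -2.3, 0, 0, 0]]]'

```text
t: 20.68
ee_pos: [0.5673, 0.1656, 0.3115]
eef_rot: [2.068, 2.364, 0.006]
contact_force: [0.3, 0.8, 0.4]
opening: 0.047
```

Emit:
carry_out --targets '[[[0.9, -0.2, 0, 0, 0, 0], [1.8, -0.4, 0, 0, 0, 0], [2.7, -0.6, 0, 0, 0, 0], [3.6, -0.8, 0, 0, 0, 0], [3.6, -0.8, 0, 0, 0, 0]]]'

```text
t: 21.3
ee_pos: [0.4894, 0.3761, 0.3125]
eef_rot: [2.062, 2.369, 0.007]
contact_force: [0.0, -0.5, -0.5]
opening: 0.0468
```

```bash
python3 -c "
from h import *
go((.567,.1660,.171))
for n in('scene','top'):
    im=ctrl.camera(n)[:,:,::-1];cv2.imwrite(f'pics/{n}8.png',im)
a=cv2.imread('pics/scene8.png')[160:260,260:390];b=cv2.imread('pics/top8.png')[155:225,175:250]
cv2.imwrite('pics/c27.png',cv2.resize(a,None,fx=6,fy=6,interpolation=2));cv2.imwrite('pics/c28.png',cv2.resize(b,None,fx=8,fy=8,interpolation=2))
print(proj('top',[.567,.166,.108]),proj('top',[.567,.166,.128]))
"
```

```text
t 21.3 pos [0.4894 0.3761 0.3125] yaw 97.93 F [ 0.  -0.5 -0.5] open 0.0468 j6 -1.24
[-3.65  0.79  2.35] [ 0.04 -0.02  0.04]
[215.30143036 197.32205222] [214.54372451 196.44172459]
```

View pics/c27.png

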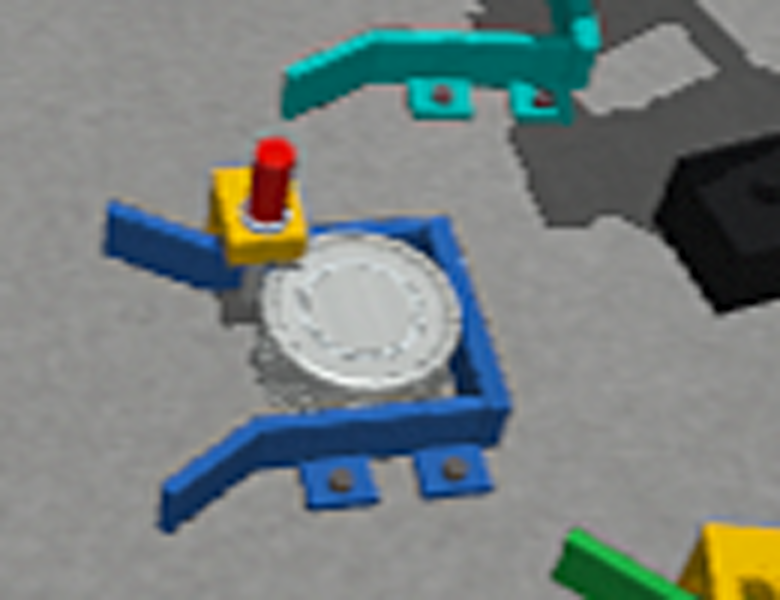

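View pics/c28.png

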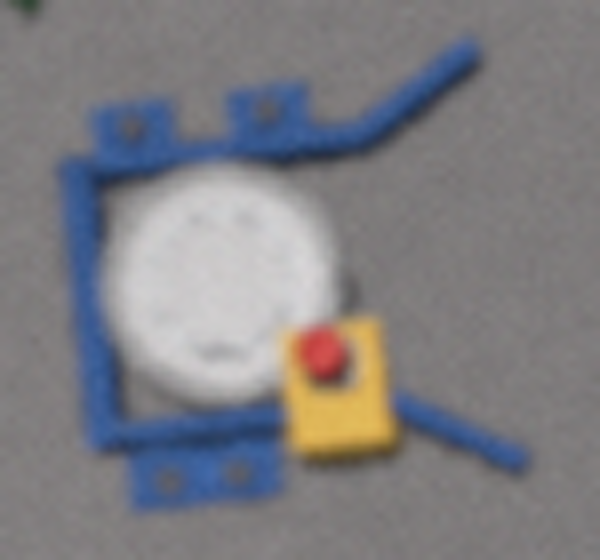

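View pics/scene8.png

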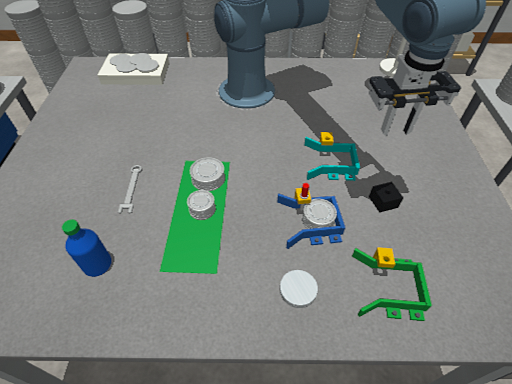

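```bash
python3 -c "
from h import *
for n,uv,o in(('scene',(260+362.5/6-.5,160+311.5/6-.5),(.6011,.2104)),('top',(175+221.5/8-.5,155+284.5/8-.5),(.5972,.211))):
    d=ray(n,uv,.042)[:2]-o;print(n,(1000*np.array([d@[-.134,.991],d@[-.991,-.134]])).round(1))
a=cv2.imread('pics/scene8.png')[178:206,290:316]
cv2.imwrite('pics/c29.png',cv2.resize(a,None,fx=18,fy=18,interpolation=2))
z=[.064,.068,.108];print([(np.array(proj('scene',[.567,.166,q]))-[290,178]+.5)*18 for q in z])
A=[cv2.imread(f'pics/{n}{k}.png').astype(int) for n in('scene',) for k in(0,8)]
"
```

```text
scene [-1.9 -0.1]
top [-0.3  1.8]
[array([251.43493934, 328.19228086]), array([254.40403058, 310.86721269]), array([285.22969959, 130.99506501])]
```

View pics/c29.png

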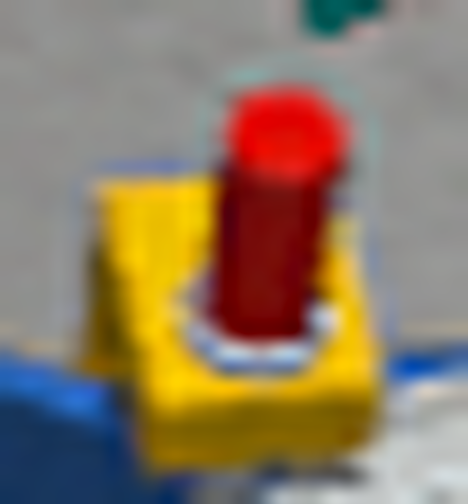

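```bash
python3 -c "
from h import *
print(ctrl.sign_off(),ctrl.observe()['t'])"
```

```text
the job is handed in; nothing more can be done
the job is handed in; nothing more can be done
```

The can is in the blue nest and the pin is down through the yellow bracket behind it. I handed the job in at about 21.4 s of the 64 s.

- **Can:** I picked the outermost can of the row. It measured about 83 mm in the image, and the fingers stopped at 86 mm on it. I slid it upright to the nest in the gripper, then pushed it home with closed fingers. It stalled against the back stop with a 27 N push.
- **Pin:** I drew the red-headed pin from its block and lowered it through the hole with no resistance. The collar met the bracket at the predicted height, with about 11 N upwards. I then released it and backed the arm away.

**Last checks:**
- **Pin:** the pin top is where a fully seated pin should appear, within about 0.2 px.
- **Can position:** the two cameras disagree slightly on how far in the can is: 0.3 mm short of home from the top view, 1.9 mm short from the scene view. That is within the 2 mm calibration, so I relied on the stalled push.
- **Other things:** the other two cans, the wrench, the bottle, the can ends and the block look unmoved. I checked this by eye only, with no numeric comparison.

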